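# Park the spring bolt in its notch and swing the platen out

### The job

The swing platen is locked by its spring bolt. Draw the bolt back out of the index disc by its upright handle, feel for the side notch in the gate plate and lay the handle over fully into it so that the bolt stays back by itself when you let go, then swing the platen round until it rests against its other stop pin, ready for loading. Leave the tools, tapes and cup around it where they are.

Things in the scene. Friction and masses are not known exactly. Their poses are not given: they have to be found in the camera images.
- station: Fixed indexing station of a small press. Origin: on the table under the platen's pivot, z up. In its frame, mm: 8 thick base plate, x -105 to 85, y -265 to 100. The lock bolt, an 18 mm bar, lies along y at x 0, height 38, drawn towards -y. Two grey pillow blocks, 56 high, and a spring housing at y -216 to -258 carry it. An upright stop pin stands by each end of the platen's swing.
- bolt_tip (a point): Tip of the spring bolt, a round steel bar; at the start 20 mm deep in a bore in the rim of the index disc (radius 85 mm) under the platen, so it locks it; free when drawn more than 22 mm, 58 at most. The spring pushes it towards station +y with about 7 N, 11 N at 40 mm drawn, plus friction.
- grip (a point): Centre of the black grip (26 mm across, 52 long) of the bolt's handle, 86 mm from the bolt's axis; locked, at station (0, -128, 124) mm. Frame z points up the handle; the grip spans 60 to 112 mm from the axis, below it a 16 mm stem. The handle slides with the bolt and turns only about the bolt's axis, its top towards station -x, with slight friction.
- gate_middle (a point): Fixed point of the station, on top of the flat gate plate that the handle stands through: station (0, -156, 76) mm; axes as the station. The plate is 5 mm thick, x -56 to 27, y about -101 to -212. Its opening is an L: a slot along y, 20 wide, keeps the handle upright; one notch, 22 wide, leads from it towards -x and lets the handle lie over 0.66 rad (grip then near x -53, height 106).
- notch_zone (a point): Fixed point of the station where the handle's stem meets the notch when the gate plate is set midway: station (0, -166, 76) mm. The plate is set anew along y each time, so the middle of the notch lies at 29 to 47 mm of draw: feel for it. Elsewhere the slot's wall stops the handle from turning. In the notch the spring presses the handle on its front (+y) wall and it stays.
- platen_edge (a point): Mid-height point of the platen's long edge that faces station +x while locked: 90 mm along from the pivot, 55 off its centre line, 57 above the table; z up. The platen is a plywood board with a rubber face, 110 x 210 mm, 50 to 67 mm above the table, pivot 60 mm from its square end; its round end points to station +y while locked. The edge is straight to 95 mm from the pivot.
- platen (a joint): Swing of the platen about the upright pivot at the station's origin, rad: 0 locked, grows anticlockwise seen from above (the round end goes from station +y towards -x), 1.20 at the other stop pin. Turning takes about 0.22 N m of friction (3 N at the edge point) and the platen stays where it is left.
- squeegee: Bystander: wooden squeegee lying flat, 110 x 165 x 31 mm; origin at the centre of its underside.
- tape: Bystander: light roll of tape lying flat behind the station, 86 mm across, 24 high; origin at the centre of its underside.
- small_tape: Bystander: small roll of tape lying flat, 72 mm across, 18 high; origin at the centre of its underside.
- spatula: Bystander: spatula lying flat in front of the station, 238 mm long, 14 high; origin at the centre of its underside.
- cup: Bystander: pale cup standing behind the station, 68 mm across, 85 high; origin at the centre of its underside.

How it is judged:
On the way, in this order (a step that is already met when the one before it is completed fails the run):
1. the bolt is parked: drawn clear of the disc, its handle lying over in the notch, and it stays there with the robot touching nothing (y of grip in the frame of station below -0.151 m and x of grip in the frame of station below -0.038 m and contact force between each of the fingers, the arm and anything else below 0.3 N), for 0.2 s.
2. the platen is swung to its other stop (value of joint platen above 1.14 rad), for 0.1 s.
At the end, for the whole second after the job is handed in: The bolt is still parked by itself (grip centre at least 23 mm behind its locked place and lying at least 38 mm to the station's -x side), and the platen is at rest within 0.06 rad of its other stop (reading over 1.14 rad) (y of grip in the frame of station below -0.151 m and x of grip in the frame of station below -0.038 m and value of joint platen above 1.14 rad and velocity of joint platen below 0.05 rad/s); the robot touches nothing.
It fails at once if a bystander is pushed more than 30 mm (distance of any of squeegee, tape, small_tape, spatula, cup from where it was at the start of the episode above 0.03 m).
It fails at once if the cup is knocked over (angle between cup's own z axis and vertical above 0.5 rad).
It also fails if it takes over 51 s, if anything falls off the work surface, if the arm or the gripper's body presses on something with over 40 N, if the wrist force passes 120 N, or if a joint passes its speed limit or range.

### The arm

A 7-joint arm with a two-finger parallel gripper is mounted at the origin on a cart in front of the work surface, level with it; the furniture and walls round the work are solid. World frame = base frame: x ahead of the robot, y to its left, z up, the work surface at z = 0. Lengths are in m, angles in rad, forces in N, time in s.
With the tool pointing down it reaches from about 0.425 to 0.925 m from the base axis. Payload 6.8 kg.
Tool frame: the origin (TCP) lies at the very end of the fingers, on their centre line; the grasp point (between the pads) lies 19 mm behind it (r.tcp_to_grasp is the distance from the TCP to the grasp point, in m); z points along the fingers, y is the line along which they close (so a half turn about z gives the same grasp; the last joint's range is limited). The gripper opens to 85 mm and grips with 20 to 120 N. Pads are 22 mm wide; open, the fingers measure 114 mm over their backs; the gripper's body (76 mm by 85 mm) begins 54 mm behind the grasp point. The pads swing forward as they close: fully open they stand 13 mm farther back than shut.
Start: joints at [-1.254, 0.477, 0.022, 1.555, -0.011, 1.109, -0.083], TCP at [0.278, 0.615, 0.231] pointing down, gripper open.
Joint ranges: [-2.96, 2.96], [-0.34, 2.1], [-1.41, 1.46], [0.24, 2.44], [-1.37, 4.51], [0.17, 1.92], [-2.96, 2.96]. Speed limits (rad/s): [2.39, 2.39, 3.14, 3.14, 3.14, 3.14, 3.14].

### API

Orientations are given as a rotation vector (axis times angle).
In Python, from bench import r gives the robot as it stands.
- The arm moves only by the tool step_arm, never from a script. Its argument "moves" is a list of rows, each a list of 7 numbers: the shift along the tool's x, y, z in mm, then the turn, a rotation vector about the tool's x, y, z in rad, then the finger opening in mm, from 0 to 85.4. A call has 1 to 8 rows; each row is the pose to reach, as a shift and turn from the pose commanded when the call began, along the tool's axes at that moment; what a row does not reach only later rows make up. A row lasts 1/10 s, in which the tool goes at most 50 mm and 8.59 degrees, less where a joint would pass 70% of its speed; a pose out of reach is approached as far as the arm can. A call with a gripper value outside its range is refused whole. The fingers move at their own pace and stop on an object; "grip_force" is the grip in N (left out, the last holds). Time passes only in rows, so rows that repeat a pose let the fingers close. It gives the time, the measured TCP pose, the force, the opening and the grip force at its end, in the units of the state.
- r.get_obs(): the state, without advancing time (a new reading comes with each control period).
- r.grab_frame(name): name is "side" or "top"; returns a dict with "image" (384x512x3 uint8, red, green, blue), "depth" (384x512 float32, m along the optical axis (not along the pixel's ray), 0 where there is no reading), "mtx" (3x3 intrinsics, pixels), "rvec" (rotation vector, rad) and "tvec" (3), from world to camera coordinates, as OpenCV has them. Camera axes: x right, y down, z forward; pixel columns grow to the right and rows downward; lengths in m; the calibration is good to about 2 mm. A picture is of the moment at which its call begins.
- r.hand_in(): hands the job in; it is judged then, once.
The state is a dict: "clock": time; "joints": joint angles; "qvel": joint speeds; "tau": joint torques, N m; "tcp_pos": TCP position; "orientation": TCP orientation; "contact_force": force on the tool from outside, world axes, zero at the start; "moment": the same for the moment, N m; "grip_width": finger opening in m; "gripper_force": force on a finger pad.
Only numpy, scipy, OpenCV 4.12 (cv2) and the standard library are available. Lean on these libraries where they do the work, as an engineer would, in place of code of your own. Each camera call takes 0.05 s, during which the arm holds its last target. There are 200 camera calls.

## Working session

There is one attempt and no reset: what is moved stays moved. The work goes in short steps, Python scripts to look and compute and a tool call to move; the robot and the scene stay as the last step left them, time stands still between calls to the robot, and variables do not carry over. Pictures are saved under pics/ and viewed, at most 10 in all, crops included, and the job is handed in when it is done.

Besides the shell and the picture viewer there is one more tool, called after "Call:" as name([rows], argument=value, ...), one row to a line, values as JSON. step_arm: Moves the arm, as the interface text tells. Its arguments: {"type":"object","properties":{"moves":{"type":"array","items":{"type":"array","items":{"type":"number"}}},"grip_force":{"type":"number"}},"required":["moves"]}

```bash
mkdir -p pics; python3 - <<'E'
from bench import r
import cv2,numpy as np
for n in("side","top"):
    f=r.grab_frame(n); cv2.imwrite(f"pics/{n}0.png",f["image"][:,:,::-1]); np.savez(f"{n}0.npz",**f)
    R=cv2.Rodrigues(f["rvec"])[0]; print(n,(-R.T@f["tvec"].ravel()).round(3),f["mtx"].round(1).tolist()); print(R.round(2))
o=r.get_obs()
for k,v in o.items(): print(k,np.round(v,3))
E
```

```text
side [ 0.437 -0.637  0.693] [[369.4, 0.0, 261.0], [0.0, 369.4, 188.7], [0.0, 0.0, 1.0]]
[[ 0.99 -0.15  0.02]
 [-0.08 -0.63 -0.77]
 [ 0.13  0.76 -0.64]]
top [0.361 0.047 1.103] [[430.1, 0.0, 252.3], [0.0, 430.1, 189.9], [0.0, 0.0, 1.0]]
[[ 0.   -1.    0.02]
 [-0.98 -0.01 -0.19]
 [ 0.19 -0.02 -0.98]]
clock 0.1
joints [-1.254  0.478  0.022  1.556 -0.011  1.109 -0.083]
qvel [-0.001 -0.002  0.001 -0.002 -0.001 -0.002  0.   ]
tau [ 5.0000e-03 -5.9776e+01  1.6140e+00 -2.8195e+01  1.3000e-02  5.0000e-03
 -0.0000e+00]
tcp_pos [0.278 0.615 0.23 ]
orientation [-6.620e-01 -3.071e+00  3.000e-03]
contact_force [-0.299  0.607 -0.492]
moment [ 0.027 -0.     0.013]
gripper_force 0.0
grip_width 0.085
```

View pics/top0.png

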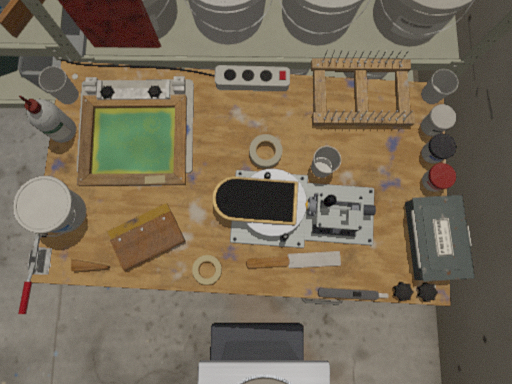

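View pics/side0.png

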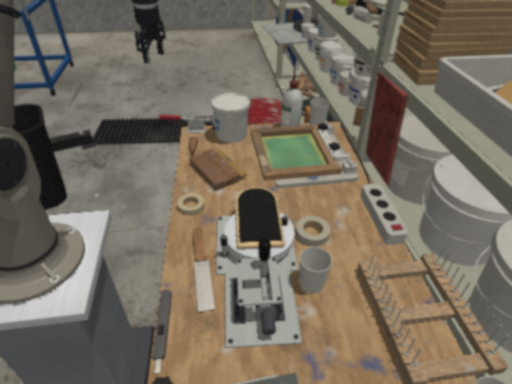

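The top view shows the station (platen at about (258,200), handle about (330,200)), with +y to the left and +x up. I'll crop it closer for the axis and key points.

```bash
cat > h.py <<'E'
import cv2,numpy as np
from scipy.spatial.transform import Rotation as Ro
def cam(f): 
    R=cv2.Rodrigues(f["rvec"])[0]; return R,-R.T@f["tvec"].ravel(),f["mtx"]
def ray(f,u,v,z):
    R,c,K=cam(f); d=R.T@np.linalg.inv(K)@[u,v,1]; return c+d*(z-c[2])/d[2]
def pts(f):
    R,c,K=cam(f); v,u=np.mgrid[:384,:512]; d=f["depth"]
    p=np.stack([(u-K[0,2])/K[0,0]*d,(v-K[1,2])/K[1,1]*d,d],-1); return (p-f["tvec"].ravel())@R
def proj(f,p): return cv2.projectPoints(np.array(p,float).reshape(-1,1,3),f["rvec"],f["tvec"],f["mtx"],None)[0].reshape(-1,2)
E
python3 - <<'E'
from h import *
f=dict(np.load("top0.npz")); P=pts(f); im=f["image"]
c=im[150:270,205:395,::-1]; cv2.imwrite("pics/c1.png",cv2.resize(c,None,fx=4.2,fy=4.2,interpolation=cv2.INTER_CUBIC))
roi=np.zeros((384,512),bool); roi[160:255,220:385]=1
hsv=cv2.cvtColor(im,cv2.COLOR_RGB2HSV)
g=((hsv[...,1]<60)&(hsv[...,2]>90)&roi&(P[...,2]<0.08)).astype(np.uint8)
g=cv2.morphologyEx(g,cv2.MORPH_OPEN,np.ones((3,3)))
n,l,s,_=cv2.connectedComponentsWithStats(g); k=1+s[1:,4].argmax(); print(s[k])
b=(l==k)&(abs(P[...,2]-.008)<.006)
q=np.float32(P[b][:,:2]); print(b.sum(),P[b][:,2].mean()); rc=cv2.minAreaRect(q); print(rc,cv2.boxPoints(rc).round(3))
bl=(hsv[...,2]<60)&roi&(P[...,2]>.085); print("grip",bl.sum(),P[bl].mean(0),P[bl].min(0),P[bl].max(0))
w=roi&(abs(P[...,2]-.067)<.006); print("z67",w.sum())
E
```

```text
[ 230  167  145   81 5342]
2842 0.00660248386870762
((0.5259084105491638, -0.10172486305236816), (0.36596405506134033, 0.19833099842071533), 85.99406433105469) [[ 0.414 -0.277]
 [ 0.612 -0.291]
 [ 0.638  0.074]
 [ 0.44   0.088]]
grip 120 [ 0.50796656 -0.12437089  0.23662061] [ 0.36095632 -0.15495265  0.08846116] [0.53551185 0.04742869 1.10293768]
z67 3497
```

View pics/c1.png

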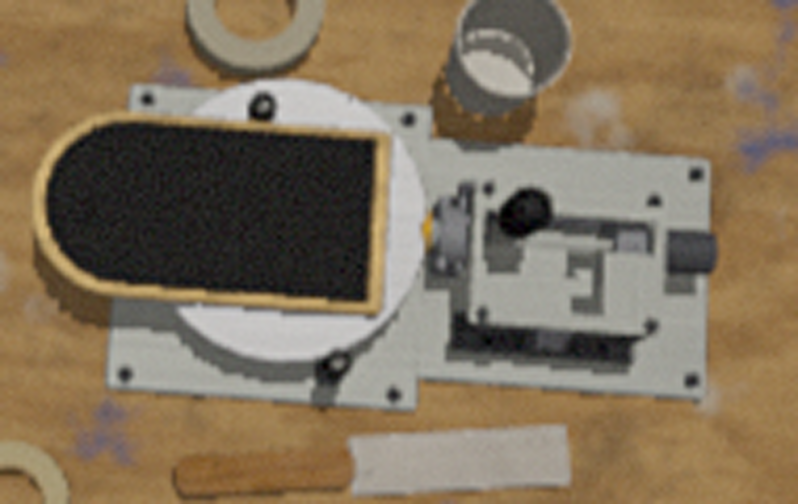

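The crop shows the base corners (107,385), (130,88), (712,158), (705,400), disc pins at (262,107) and (335,365), the grip at (525,212), and an apparent notch at columns 570–606.

```bash
cat >> h.py <<'E'
def S(xy,yaw=None): pass
E
python3 - <<'E'
from h import *
f=dict(np.load("top0.npz"))
C=lambda u,v,z: ray(f,205+(u+.5)/4.2-.5,150+(v+.5)/4.2-.5,z)
c=[C(107,385,.008),C(130,88,.008),C(712,158,.008),C(705,400,.008)]
for p in c: print(p.round(4))
rc=[(-105,100),(85,100)]
# axis from left edge pair & slot
e=c[1]-c[0]; yaw1=np.arctan2(e[1],e[0]); e=c[2]-c[3]; yaw2=np.arctan2(e[1],e[0]); print("yaw",yaw1,yaw2,np.hypot(*(c[1]-c[0])[:2]),np.hypot(*(c[2]-c[3])[:2]))
a=C(130,88,.008);b=C(430,107,.008);e=a-b;print("top edge yaw",np.arctan2(-e[0],e[1]))
a=C(107,385,.008);b=C(415,409,.008);e=a-b;print("bot edge yaw",np.arctan2(-e[0],e[1]))
a=C(440,142,.008);b=C(712,158,.008);e=a-b;print("r yaw",np.arctan2(-e[0],e[1]))
a=C(110,115,.067);b=C(388,135,.067);e=a-b;print("plat yaw",np.arctan2(-e[0],e[1]))
yaw=-.070
R=np.array([[np.cos(yaw),-np.sin(yaw)],[np.sin(yaw),np.cos(yaw)]])
o1=c[0][:2]-R@[-.105,.1];o2=c[1][:2]-R@[.085,.1]; 
o3=.5*(c[2]+c[3])[:2]; print(o1,o2,"right end mid in st:",(R.T@(o3-(o1+o2)/2)).round(4))
g=C(525,212,.150)[:2]-R@[0,-.128]; print("from grip",g)
o=(o1+o2)/2
for u,v in [(570,280),(606,280),(490,230),(655,240),(470,200),(655,335)]: print(u,v,(R.T@(C(u,v,.076)[:2]-o)).round(4))
for u,v,z in [(40,200,.067),(388,135,.067),(378,312,.067)]: print(u,v,(R.T@(C(u,v,z)[:2]-o)).round(4))
# disc white ellipse extremes height ~.045
for u,v in [(290,80),(275,362),(425,230)]: print(u,v,(R.T@(C(u,v,.048)[:2]-o)).round(4))
# bystanders near
for n,u,v,z in [("smalltape",0,490,.018),("spat",560,430,.01),("cup",513,45,.085),("tape",255,15,.024)]: print(n,(C(u,v,z)).round(3))
E
```

```text
[0.4402 0.0861 0.008 ]
[0.6243 0.0742 0.008 ]
[ 0.5823 -0.2875  0.008 ]
[ 0.4328 -0.2757  0.008 ]
yaw -0.06433857245747268 -0.07891658362321814 0.1844955208633286 0.1499309800702156
top edge yaw -0.05760559055945711
bot edge yaw -0.07275641687302402
r yaw -0.053094377577198315
plat yaw -0.06645141720758765
[ 0.53794    -0.02098952] [ 0.5325191  -0.01956237] right end mid in st: [-0.0093 -0.2626]
from grip [ 0.5323157  -0.01410006]
570 280 [-0.0273 -0.1632]
606 280 [-0.0258 -0.1839]
490 230 [-0.0018 -0.116 ]
655 240 [-0.0004 -0.2115]
470 200 [ 0.0149 -0.1037]
655 335 [-0.0553 -0.2129]
40 200 [-0.0025  0.1448]
388 135 [ 0.0516 -0.0552]
378 312 [-0.053  -0.0551]
290 80 [0.0851 0.0034]
275 362 [-0.0844  0.0013]
425 230 [ 0.0001 -0.0822]
smalltape [0.377 0.148 0.018]
spat [ 0.414 -0.187  0.01 ]
cup [ 0.633 -0.151  0.085]
tape [ 0.667 -0.003  0.024]
```

```bash
cat >> h.py <<'E'
YAW=-.065; O=np.array([.535,-.019])
c_,s_=np.cos(YAW),np.sin(YAW); RS=np.array([[c_,-s_,0],[s_,c_,0],[0,0,1]])
def st2w(p): return RS@np.array(p,float)+np.r_[O,0]
def w2st(p): return RS.T@(np.array(p)-np.r_[O,0])
DOWN=RS@np.diag([1.,-1,-1])   # tool y along station -y ; flip alternative
def go(o,p,flip=None,R=None):
    A=Ro.from_rotvec(o["orientation"]).as_matrix()
    for B in ([DOWN,DOWN@np.diag([-1.,-1,1])] if R is None else [R]):
        print("shift mm",(1e3*A.T@(np.array(p)-o["tcp_pos"])).round(1),"turn",Ro.from_matrix(A.T@B).as_rotvec().round(3))
E
python3 - <<'E'
from h import *
from bench import r
o=r.get_obs()
print(Ro.from_rotvec(o["orientation"]).as_matrix().round(3))
print(st2w([0,-.128,.124]))
go(o,st2w([0,-.128,.25])); go(o,[.5,.3,.3])
P=pts(dict(np.load("top0.npz")))
for n,(u,v) in dict(bucket=(48,195),bottle=(38,108),frame=(90,140),bottle2=(50,125)).items(): print(n,P[v-3:v+4,u-3:u+4].reshape(-1,3).max(0))
E
```

```text
[[-0.911  0.412 -0.001]
 [ 0.412  0.911 -0.002]
 [-0.    -0.002 -1.   ]]
[ 0.52668586 -0.1467297   0.124     ]
shift mm [-540.3 -591.2  -18.6] turn [-0.000e+00  2.000e-03  2.782e+00]
shift mm [-540.3 -591.2  -18.6] turn [-0.002 -0.    -0.36 ]
shift mm [-331.9 -195.2  -69.2] turn [-0.000e+00  2.000e-03  2.782e+00]
shift mm [-331.9 -195.2  -69.2] turn [-0.002 -0.    -0.36 ]
bucket [0.54250423 0.50832665 0.13239259]
bottle [0.73928603 0.52983983 0.18060559]
frame [0.70544734 0.45511052 0.04789745]
bottle2 [0.71398919 0.52414413 0.13124849]
```

Call:
step_arm([
  [-40,-25,-40,0,0,-0.05,85],
  [-80,-50,-69,0,0,-0.1,85],
  [-120,-75,-69,0,0,-0.15,85],
  [-166,-100,-69,0,0,-0.2,85],
  [-210,-125,-69,0,0,-0.25,85],
  [-250,-150,-69,0,0,-0.3,85],
  [-290,-172,-69,0,0,-0.36,85],
  [-332,-195,-69,0,0,-0.36,85],
], grip_force=40)

```text
clock: 0.9
tcp_pos: [0.4975, 0.3031, 0.3001]
orientation: [-0.099, -3.14, 0.0]
contact_force: [0.1, -0.1, -0.4]
grip_width: 0.085
gripper_force: 0.0
```

```bash
python3 - <<'E'
from h import *
from bench import r
o=r.get_obs(); print(o["clock"],o["tcp_pos"],o["joints"].round(2) if hasattr(o["joints"],"round") else o["joints"]); go(o,st2w([0,-.128,.20]))
E
```

```text
0.9 [0.49752497 0.30307456 0.30013694] [-0.74  0.27  0.11  1.71 -0.03  1.17  0.88]
shift mm [ -57.5 -447.1  100.2] turn [ 1.00e-03 -0.00e+00 -3.14e+00]
shift mm [ -57.5 -447.1  100.2] turn [-0.    -0.     0.002]
```

Call:
step_arm([
  [-7,-50,0,0,0,0,85],
  [-14,-100,0,0,0,0,85],
  [-21,-150,0,0,0,0,85],
  [-28,-200,10,0,0,0,85],
  [-35,-250,30,0,0,0,85],
  [-42,-300,50,0,0,0,85],
  [-48,-350,70,0,0,0,85],
  [-54,-400,85,0,0,0,85],
])

```text
clock: 1.7
tcp_pos: [0.5232, -0.0819, 0.2198]
orientation: [-0.101, -3.139, -0.0]
contact_force: [0.7, 0.6, -0.3]
grip_width: 0.0852
gripper_force: 0.0
```

Call:
step_arm([
  [-3,-47,15,0,0,0,85],
  [-3,-47,15,0,0,0,85],
  [-3,-47,15,0,0,0,85],
])

```text
clock: 2.0
tcp_pos: [0.5231, -0.1286, 0.2052]
orientation: [-0.107, -3.138, 0.0]
contact_force: [-0.4, 0.9, 0.9]
grip_width: 0.085
gripper_force: 0.0
```

```bash
python3 - <<'E'
from h import *
from bench import r
o=r.get_obs(); print(o["clock"],w2st(o["tcp_pos"]),np.round(o["joints"],2)); go(o,st2w([0,-.128,.108]))
f=r.grab_frame("side"); cv2.imwrite("pics/s1.png",cv2.resize(f["image"][150:350,160:360,::-1],(600,600),interpolation=cv2.INTER_CUBIC))
E
```

```text
2.0 [-0.00475509 -0.11009575  0.20516869] [-0.16  0.29  0.35  1.93 -0.12  0.95  1.75]
shift mm [ -5.  -17.9  97.2] turn [-3.000e-03  0.000e+00  3.139e+00]
shift mm [ -5.  -17.9  97.2] turn [-0.    -0.002 -0.003]
```

View pics/s1.png

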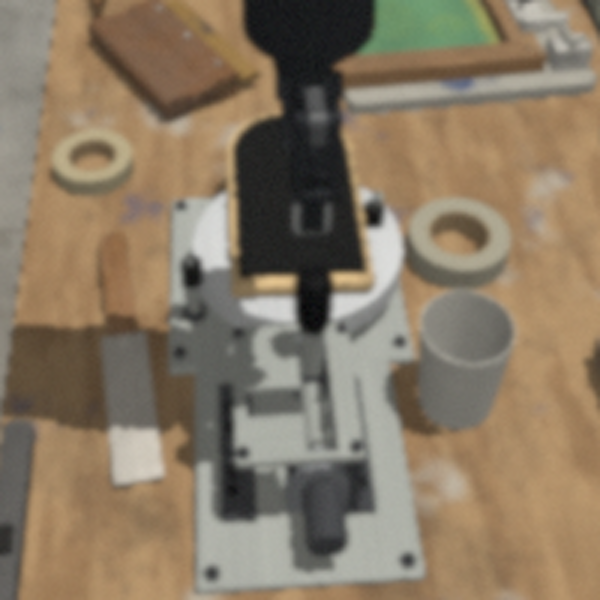

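The side view shows the gripper over the handle (315,300) and the notch as a dark rectangle (247–302, 388–413).

Call:
step_arm([
  [-5,-18,0,0,0,0,85],
  [-5,-18,0,0,0,0,85],
  [-5,-18,30,0,0,0,85],
  [-5,-18,60,0,0,0,85],
  [-5,-18,85,0,0,0,85],
  [-5,-18,97,0,0,0,85],
  [-5,-18,97,0,0,0,85],
])

```text
clock: 2.75
tcp_pos: [0.5269, -0.1441, 0.1077]
orientation: [-0.099, -3.137, -0.001]
contact_force: [0.4, -0.5, -0.6]
grip_width: 0.0853
gripper_force: 0.0
```

```bash
python3 - <<'E'
from h import *
from bench import r
o=r.get_obs(); print(o["clock"],w2st(o["tcp_pos"]),o["contact_force"])
f=r.grab_frame("side"); cv2.imwrite("pics/s2.png",cv2.resize(f["image"][180:330,200:350,::-1],(600,600),interpolation=cv2.INTER_CUBIC))
for u,v in [(250,388),(300,388),(247,413),(302,413)]: print(w2st(ray(f,160+u/3,150+v/3,.076)))
E
```

```text
2.75 [ 3.86107323e-05 -1.25322684e-01  1.07674209e-01] [ 0.35162285 -0.49791314 -0.63344727]
[-0.0424809  -0.16305661  0.076     ]
[-0.00888109 -0.16547585  0.076     ]
[-0.04542311 -0.18287633  0.076     ]
[-0.00922852 -0.18550373  0.076     ]
```

View pics/s2.png

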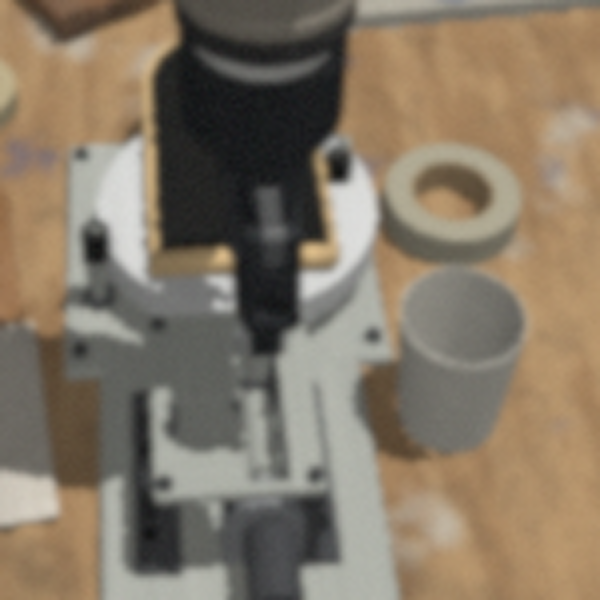

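The gripper stands around the handle (265,300), clear of the platen and cup. Both views put the notch middle at y ≈ −0.174, which is about 45 mm of draw. Closing.

Call:
step_arm([
  [0,0,0,0,0,0,15],
  [0,0,0,0,0,0,15],
  [0,0,0,0,0,0,15],
  [0,0,0,0,0,0,15],
  [0,0,0,0,0,0,15],
  [0,0,0,0,0,0,15],
  [0,0,0,0,0,0,15],
  [0,0,0,0,0,0,15],
], grip_force=40)

```text
clock: 3.6
tcp_pos: [0.5282, -0.1476, 0.1099]
orientation: [0.104, 3.138, -0.003]
contact_force: [0.1, -3.1, 6.8]
grip_width: 0.0249
gripper_force: 39.5
```

Call:
step_arm([
  [0,-9,0,0,0,0,15],
  [0,-18,0,0,0,0,15],
  [0,-27,0,0,0,0,15],
  [0,-36,0,0,0,0,15],
  [0,-44,0,0,0,0,15],
  [0,-44,0,0,0,0,15],
  [0,-44,0,0,0,0,15],
])

```text
clock: 4.3
tcp_pos: [0.5258, -0.1858, 0.1098]
orientation: [0.099, 3.14, 0.008]
contact_force: [-1.8, 9.8, 10.3]
grip_width: 0.0253
gripper_force: 40.3
```

```bash
python3 - <<'E'
from h import *
from bench import r
o=r.get_obs(); print(o["clock"],w2st(o["tcp_pos"]),o["contact_force"],o["grip_width"]); print(Ro.from_rotvec(o["orientation"]).as_matrix().round(3))
E
```

```text
4.3 [ 0.00168735 -0.1670803   0.10978593] [-1.84756775  9.82997891 10.30482797] 0.025262433466873645
[[-0.998  0.063  0.001]
 [ 0.063  0.998  0.005]
 [-0.     0.005 -1.   ]]
```

Call:
step_arm([
  [0,-6,0,0,0,0,15],
  [0,-6,0,0,0,0,15],
  [5,-6,0,0,0,0,15],
  [10,-6,0,0,0,0,15],
  [14,-6,1,0,0,0,15],
  [14,-6,1,0,0,0,15],
])

```text
clock: 4.9
tcp_pos: [0.5136, -0.1903, 0.109]
orientation: [0.095, 3.135, 0.007]
contact_force: [3.0, 10.6, 6.1]
grip_width: 0.0248
gripper_force: 40.1
```

```bash
python3 - <<'E'
from h import *
from bench import r
o=r.get_obs(); print(o["clock"],w2st(o["tcp_pos"]),RS.T@o["contact_force"],o["grip_width"])
E
```

```text
4.9 [-0.01024685 -0.1723719   0.10904363] [ 2.33766968 10.80383842  6.10541191] 0.02480066167950449
```

Moved 10 mm sideways with only ~2 N resistance (the slot wall would stop it at about 4.5 mm), so it's in the notch. Following the arc.

Call:
step_arm([
  [6,0,1,0,0,0,15],
  [12,0,2,0,0,0,15],
  [18,0,4,0,0,0,15],
  [24,0,6.5,0,0,0,15],
  [30,0,9.5,0,0,0,15],
  [36,0,13,0,0,0,15],
  [41,0,16,0,0,0,15],
  [44,0,18,0,0,0,15],
])

```text
clock: 5.7
tcp_pos: [0.469, -0.1878, 0.0904]
orientation: [0.096, 3.137, 0.006]
contact_force: [3.4, 12.1, 4.1]
grip_width: 0.025
gripper_force: 40.2
```

```bash
python3 - <<'E'
from h import *
from bench import r
o=r.get_obs(); print(o["clock"],w2st(o["tcp_pos"]),RS.T@o["contact_force"],o["moment"],o["grip_width"])
E
```

```text
5.7 [-0.05492517 -0.17268966  0.09040442] [ 2.56173266 12.28646378  4.10004395] [ 2.18202291 -1.07841576 -0.03092667] 0.025002628662310192
```

Call:
step_arm([
  [4,0,2,0,0,0,15],
  [6,0,3,0,0,0,15],
  [6,0,3,0,0,0,15],
])

```text
clock: 6.0
tcp_pos: [0.4641, -0.1874, 0.0872]
orientation: [0.095, 3.135, 0.005]
contact_force: [8.3, 11.3, -4.1]
grip_width: 0.0254
gripper_force: 39.5
```

```bash
python3 - <<'E'
from h import *
from bench import r
o=r.get_obs(); print(o["clock"],w2st(o["tcp_pos"]),RS.T@o["contact_force"],o["moment"],o["grip_width"])
f=r.grab_frame("side"); cv2.imwrite("pics/s3.png",cv2.resize(f["image"][180:330,200:350,::-1],(600,600),interpolation=cv2.INTER_CUBIC))
E
```

```text
6.0 [-0.05978911 -0.17269504  0.08715654] [ 7.50597035 11.82152498 -4.07864679] [ 1.96847667 -1.92917911 -0.06762503] 0.025351058182013445
```

View pics/s3.png

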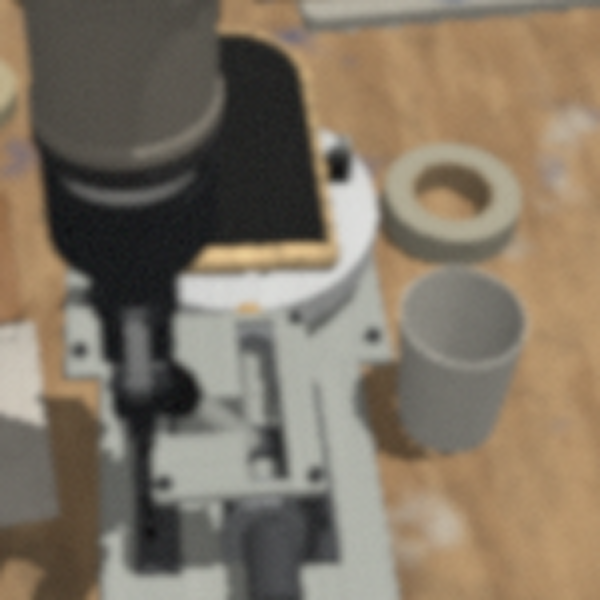

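The handle lies over in the notch (stem from (165,390) to (240,425)), and rising force indicates the notch end. Easing the spring onto the front wall, opening and lifting.

Call:
step_arm([
  [3,4,2,0,0,0,15],
  [0,6,1,0,0,0,85],
  [0,6,1,0,0,0,85],
  [0,6,1,0,0,0,85],
  [0,6,1,0,0,0,85],
  [0,6,1,0,0,0,85],
  [0,6,1,0,0,0,85],
  [0,6,1,0,0,0,85],
])

```text
clock: 6.85
tcp_pos: [0.4608, -0.1856, 0.0858]
orientation: [-0.102, -3.14, -0.0]
contact_force: [-0.4, -1.2, 0.7]
grip_width: 0.0851
gripper_force: 0.0
```

Call:
step_arm([
  [0,0,-30,0,0,0,85],
  [0,0,-70,0,0,0,85],
  [0,0,-110,0,0,0,85],
  [0,0,-130,0,0,0,85],
  [0,0,-130,0,0,0,85],
  [0,0,-130,0,0,0,85],
])

```text
clock: 7.45
tcp_pos: [0.4609, -0.1853, 0.2158]
orientation: [0.102, 3.139, 0.0]
contact_force: [-0.2, 0.4, -0.6]
grip_width: 0.085
gripper_force: 0.0
```

```bash
python3 - <<'E'
from h import *
from bench import r
o=r.get_obs(); print(o["clock"],w2st(o["tcp_pos"]),o["contact_force"],o["grip_width"],np.round(o["joints"],2))
f=r.grab_frame("side"); P=pts(f);hsv=cv2.cvtColor(f["image"],cv2.COLOR_RGB2HSV)
Q=(P-np.r_[O,0])@RS; m=(hsv[...,2]<50)&(abs(Q[...,1]+.165)<.05)&(Q[...,2]>.09)&(Q[...,2]<.16)&(abs(Q[...,0])<.1)
print("grip surf",m.sum(),np.median(Q[m],0)); cv2.imwrite("pics/s4.png",cv2.resize(f["image"][180:330,200:350,::-1],(600,600),interpolation=cv2.INTER_CUBIC))
for a in (.0,.4,.8,1.2):   # contact on +x edge point
    c,s=np.cos(a),np.sin(a); print(a,(np.array([c*.055-s*.09,s*.055+c*.09])*1e3).round())
E
```

```text
7.45 [-0.06317979 -0.17078521  0.21576044] [-0.24016543  0.42963443 -0.6173804 ] 0.08501763938801521 [-0.07  0.2   0.38  2.01 -0.09  0.94  1.86]
grip surf 226 [-0.05339609 -0.17821047  0.11415921]
0.0 [55. 90.]
0.4 [ 16. 104.]
0.8 [-26. 102.]
1.2 [-64.  84.]
```

View pics/s4.png

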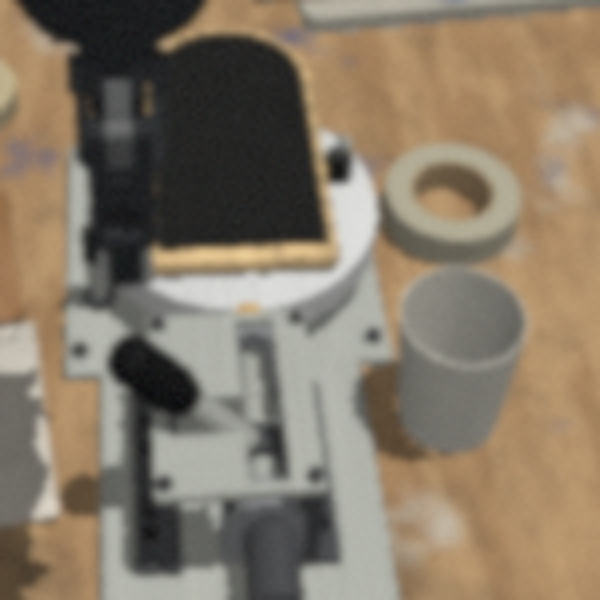

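The handle is parked lying in the notch ((120,345)–(190,395)), the gripper is clear, and grip x ≈ −53, y ≈ −175. Now to the +x edge of the platen with closed fingers.

Call:
step_arm([
  [-18,33,0,0,0,0,0],
  [-37,65,0,0,0,0,0],
  [-55,98,0,0,0,0,0],
  [-74,131,0,0,0,0,0],
  [-92,163,0,0,0,0,0],
  [-111,196,0,0,0,0,0],
  [-130,229,0,0,0,0,0],
  [-150,261,0,0,0,0,0],
])

```text
clock: 8.3
tcp_pos: [0.6272, 0.0667, 0.2136]
orientation: [-0.101, -3.137, 0.001]
contact_force: [0.3, 0.0, 1.1]
grip_width: 0.0002
gripper_force: 0.0
```

```bash
python3 - <<'E'
from h import *
from bench import r
o=r.get_obs(); print(o["clock"],w2st(o["tcp_pos"]),o["contact_force"],o["grip_width"],np.round(o["joints"],2)); go(o,st2w([.085,.088,.047]))
E
```

```text
8.3 [0.08645079 0.09147459 0.21363499] [0.25560177 0.00618294 1.10111986] 0.0002225339644568082 [-0.4   0.43  0.26  1.7  -0.12  1.04  1.41]
shift mm [  0.9  -3.3 166.6] turn [ 5.000e-03 -1.000e-03 -3.141e+00]
shift mm [  0.9  -3.3 166.6] turn [-0.001 -0.003  0.   ]
```

Call:
step_arm([
  [0,-3,40,0,0,0,0],
  [0,-3,80,0,0,0,0],
  [0,-3,115,0,0,0,0],
  [0,-3,145,0,0,0,0],
  [0,-3,165,0,0,0,0],
  [0,-3,165,0,0,0,0],
])

```text
clock: 8.9
tcp_pos: [0.6235, 0.0618, 0.0459]
orientation: [-0.101, -3.131, 0.003]
contact_force: [-0.8, 0.2, -0.3]
grip_width: -0.0
gripper_force: 0.0
```

```bash
python3 - <<'E'
from h import *
from bench import r
o=r.get_obs(); p=w2st(o["tcp_pos"]); print(o["clock"],p,o["contact_force"])
A=Ro.from_rotvec(o["orientation"]).as_matrix()
for a in np.arange(0,1.37,.08):
    q=np.array([.066*np.cos(a)-.088*np.sin(a),.066*np.sin(a)+.088*np.cos(a),.047])
    print(round(a,2),(1e3*A.T@RS@(q-p)).round(0))
E
```

```text
8.9 [0.08305676 0.08632888 0.04589804] [-0.81670291  0.18191564 -0.30766104]
0.0 [17.  2. -1.]
0.08 [24.  7. -1.]
0.16 [32. 11. -1.]
0.24 [40. 15. -1.]
0.32 [48. 18. -1.]
0.4 [57. 20. -1.]
0.48 [65. 22. -1.]
0.56 [74. 23. -0.]
0.64 [83. 24. -0.]
0.72 [91. 23. -0.]
0.8 [100.  22.  -0.]
0.88 [109.  21.  -0.]
0.96 [117.  18.  -0.]
1.04 [126.  15.  -0.]
1.12 [134.  11.   0.]
1.2 [141.   7.   0.]
1.28 [148.   2.   0.]
1.36 [155.  -3.   0.]
```

Call:
step_arm([
  [17,2,0,0,0,0,0],
  [24,7,0,0,0,-0.08,0],
  [32,11,0,0,0,-0.16,0],
  [40,15,0,0,0,-0.24,0],
  [48,18,0,0,0,-0.32,0],
  [57,20,0,0,0,-0.4,0],
  [65,22,0,0,0,-0.48,0],
  [74,23,0,0,0,-0.56,0],
])

```text
clock: 9.7
tcp_pos: [0.5563, 0.0909, 0.0516]
orientation: [-0.774, 3.041, 0.0]
contact_force: [2.3, 2.1, -3.0]
grip_width: 0.0
gripper_force: 1.7
```

```bash
cat > nx.py <<'E'
from h import *
from bench import r
o=r.get_obs(); p=w2st(o["tcp_pos"]); print(o["clock"],p,RS.T@o["contact_force"],np.round(o["joints"],2))
A=Ro.from_rotvec(o["orientation"]).as_matrix(); B=RS@np.diag([-1.,1,-1])
print("turned",(Ro.from_matrix(B.T@A)).as_rotvec().round(3))
for a in np.arange(.56,1.37,.08):
    q=np.array([.066*np.cos(a)-.088*np.sin(a),.066*np.sin(a)+.088*np.cos(a),.047])
    print(round(a,2),(1e3*A.T@RS@(q-p)).round(0))
f=r.grab_frame("top"); cv2.imwrite("pics/t2.png",cv2.resize(f["image"][150:270,205:395,::-1],None,fx=4.2,fy=4.2,interpolation=cv2.INTER_CUBIC))
E
python3 nx.py
```

```text
9.7 [0.01412449 0.11108342 0.05161333] [ 2.12385507  2.23074699 -2.99239469] [-0.32  0.53  0.06  1.97 -0.05  0.64  1.84]
turned [-0.    -0.003 -0.564]
0.56 [5. 1. 5.]
0.64 [12.  6.  5.]
0.72 [20. 11.  5.]
0.8 [28. 15.  5.]
0.88 [36. 18.  4.]
0.96 [44. 20.  4.]
1.04 [53. 22.  4.]
1.12 [62. 23.  4.]
1.2 [71. 24.  4.]
1.28 [79. 23.  4.]
1.36 [88. 22.  4.]
```

View pics/t2.png

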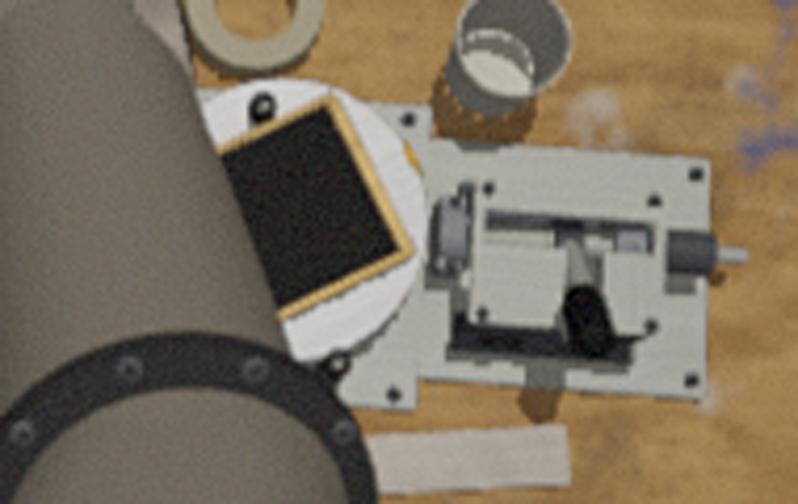

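The platen has turned about 0.5 rad (its square end near (370,180)) and the bolt is still parked. Continuing.

Call:
step_arm([
  [7,5,1,0,0,-0.08,0],
  [15,10,2,0,0,-0.16,0],
  [23,14,2,0,0,-0.24,0],
  [31,17,2,0,0,-0.32,0],
  [39,19,2,0,0,-0.4,0],
  [48,21,2,0,0,-0.48,0],
  [57,22,2,0,0,-0.56,0],
  [57,22,2,0,0,-0.56,0],
])

```text
clock: 10.55
tcp_pos: [0.4942, 0.0831, 0.0496]
orientation: [-1.582, 2.713, 0.001]
contact_force: [0.2, 2.3, 0.8]
grip_width: 0.0001
gripper_force: 0.8
```

```bash
python3 nx.py
```

```text
10.55 [-0.04738591  0.09922422  0.04956043] [0.02171768 2.34190741 0.8421508 ] [-0.21  0.46 -0.09  2.1   0.07  0.58  2.27]
turned [-1.000e-03 -1.000e-03 -1.121e+00]
0.56 [-34. -46.   3.]
0.64 [-30. -38.   3.]
0.72 [-26. -31.   3.]
0.8 [-22. -23.   3.]
0.88 [-16. -16.   3.]
0.96 [-10. -10.   3.]
1.04 [-4. -3.  3.]
1.12 [3. 2. 3.]
1.2 [10.  7.  3.]
1.28 [18. 12.  3.]
1.36 [25. 15.  3.]
```

Continue slowly until the stop is felt.

Call:
step_arm([
  [3,3,0,0,0,-0.04,0],
  [7,5,0,0,0,-0.08,0],
  [11,8,0,0,0,-0.11,0],
  [14,10,0,0,0,-0.14,0],
  [14,10,0,0,0,-0.14,0],
  [14,10,0,0,0,-0.14,0],
])

```text
clock: 11.2
tcp_pos: [0.4837, 0.0782, 0.0499]
orientation: [-1.762, 2.589, -0.002]
contact_force: [8.9, 9.3, -6.8]
grip_width: -0.0
gripper_force: 6.2
```

```bash
python3 nx.py
```

```text
11.2 [-0.05752372  0.09367655  0.04990976] [ 8.25493478  9.90111294 -6.82256637] [-0.18  0.44 -0.13  2.13  0.1   0.56  2.38]
turned [ 1.00e-03 -1.10e-02 -1.26e+00]
0.56 [-36. -59.   4.]
0.64 [-33. -50.   4.]
0.72 [-30. -42.   3.]
0.8 [-27. -34.   3.]
0.88 [-22. -26.   3.]
0.96 [-17. -19.   3.]
1.04 [-12. -12.   3.]
1.12 [-6. -5.  3.]
1.2 [0. 0. 3.]
1.28 [7. 6. 3.]
1.36 [15. 11.  3.]
```

View pics/t2.png

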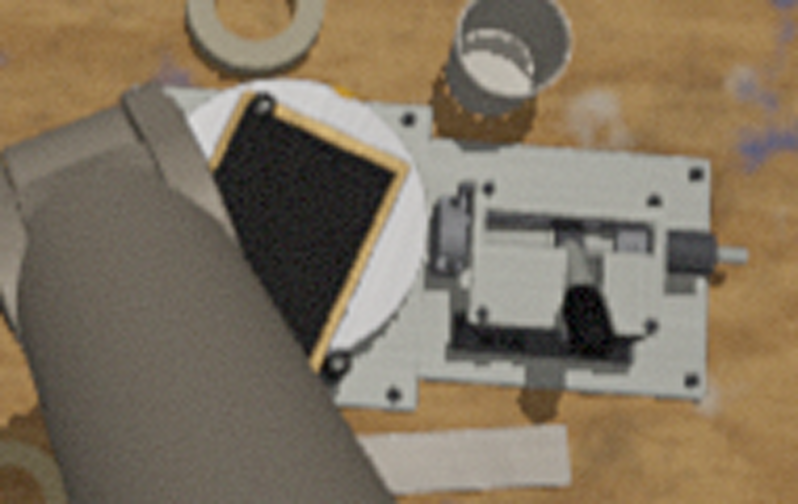

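The platen's square end edge now runs (250,95)–(405,165), about 1.20 rad. Both pins are touched, and 13 N of force confirms the stop. Backing off and lifting.

Call:
step_arm([
  [-15,-10,0,0,0,0,0],
  [-25,-10,0,0,0,0,0],
  [-25,-10,-40,0,0,0,0],
  [-25,-10,-80,0,0,0,0],
  [-25,-10,-120,0,0,0,0],
  [-25,-10,-150,0,0,0,0],
  [-25,-10,-150,0,0,0,0],
  [-25,-10,-150,0,0,0,0],
])

```text
clock: 12.05
tcp_pos: [0.497, 0.0942, 0.1989]
orientation: [-1.766, 2.598, -0.001]
contact_force: [-0.6, -0.5, -0.0]
grip_width: 0.0005
gripper_force: 0.0
```

```bash
python3 - <<'E'
from h import *
from bench import r
o=r.get_obs(); print(o["clock"],o["tcp_pos"],o["contact_force"],np.abs(o["qvel"]).max())
f=r.grab_frame("top"); cv2.imwrite("pics/t3.png",cv2.resize(f["image"][150:270,205:395,::-1],None,fx=4.2,fy=4.2,interpolation=cv2.INTER_CUBIC))
E
```

```text
12.05 [0.49700565 0.0942112  0.19890673] [-0.64544478 -0.5209806  -0.01794159] 0.029954951976316004
```

View pics/t3.png

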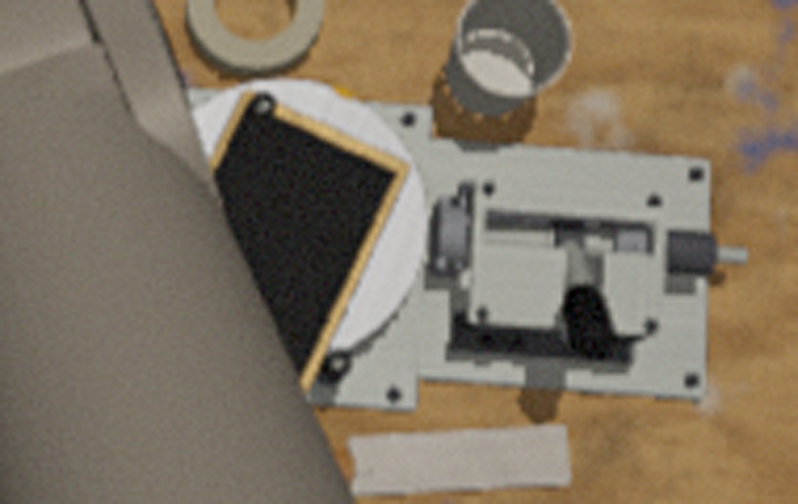

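The platen still rests at its stop (edge (250,95)–(405,165)), the bolt is parked at (590,320), and the arm is clear. Handing in.

```bash
python3 -c "
from bench import r
print(r.hand_in())"
```

```text
the job is handed in; nothing more can be done
None
```

The job is handed in, with no verdict returned: the bolt is parked by itself in the notch at about 45 mm of draw, the platen rests against its other stop pin at about 1.20 rad, and the arm is clear; I saw no bystander move.

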